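Back off the left-hand arbor nut of a saw

ROBOT

A 6-joint arm with a two-finger parallel gripper is mounted at the origin on the work surface. World frame = base frame: x ahead of the robot, y to its left, z up, the work surface at z = 0. Lengths are in m, angles in rad, forces in N, time in s.
With the tool pointing down it reaches from about 0.35 to 0.775 m from the base axis. Payload 5.5 kg.
Tool frame: the origin (TCP) lies at the very end of the fingers, on their centre line; the grasp point (between the pads) lies 19 mm behind it; z points along the fingers, y is the line along which they close (so a half turn about z gives the same grasp; the last joint's range is limited). The gripper opens to 85 mm and grips with 20 to 120 N. Pads are 22 mm wide; open, the fingers measure 114 mm over their backs; the gripper's body (76 mm by 85 mm) begins 54 mm behind the grasp point. The pads swing forward as they close: fully open they stand 13 mm farther back than shut.
Start: joints at [1.038, 0.313, 0.046, 1.304, 0, 1.431], TCP at [0.22, 0.531, 0.231] pointing down, gripper open.
Joint ranges: [-2.76, 2.76], [-0.86, 1.69], [-1.03, 1.26], [-2.2, 2.34], [-1.47, 1.5], [-3.14, 3.14]. Speed limits (rad/s): [2.57, 2.57, 3.14, 3.14, 3.14, 3.14].

INTERFACE

Orientations are given as a unit quaternion [w, x, y, z].
In Python, from workcell import env, viewer, nets gives the robot as it stands. The module is installed in compiled form; this text tells all that it offers.
- The arm moves only by the shell command python3 -m creep 'ROWS' [OPENING] [FORCE]. ROWS is a JSON list of rows, 1 to 8 of them, each an object with the fields d (a list: dx, dy, dz in fractions of the full range, 1 being 0.75 m), r (a list: a rotation vector rx, ry, rz in parts of the range, where 1.0 means 120 degrees); a field left out counts as zero; each row is the pose to reach, as a shift and turn from the pose commanded when the command began, along the tool's axes at that moment; what a row does not reach only later rows make up. A row lasts 1/8 s, in which the tool goes at most 0.0625 m and 0.188 rad, less where a joint would pass 70% of its speed; a pose out of reach is approached as far as the arm can. OPENING is the finger opening in m, set as the command begins (- or left out keeps the last). The fingers move at their own pace and stop on an object; FORCE is the grip in N (left out, the last holds). Time passes only in rows, so rows that do not move let the fingers close. It prints the time, the measured TCP pose, the force, the opening and the grip force at its end. Shift and turn numbers lie between -1 and 1, and a call with a number outside is refused. Input that does not fit is refused with a message, and nothing moves.
- env.get_state(): the state, without advancing time (a new reading comes with each control period).
- viewer.read_camera(name): name is "scene" or "side" or "wrist"; returns a dict with "image" (420x560x3 uint8, red, green, blue), "K" (3x3 intrinsics, pixels), "R" (3x3) and "t" (3): a world point X has camera coordinates R X + t. Camera axes: x right, y down, z forward; pixel columns grow to the right and rows downward; lengths in m; the calibration is good to about 2 mm. The wrist camera is an equidistant fisheye: a pixel r from the principal point sees the ray r / f radians off the axis. A picture is of the moment at which its call begins. There is no depth.
- env.hand_in(): hands the job in; it is judged then, once.
Trained networks look in a picture, given as the dict that the camera call returned (one of the last four; its "shot" number tells which), for a name from the list of things; names that differ only in an ending like _2 or _b are one class to them, and where a whole thing is asked for, a point or a joint stands for the part that bears it (a point fixed in the world has none). Each returns a list of dicts, best first, with "confidence" (0 to 1); they miss things now and then, are a little off and sometimes report something else, mostly with a low value. They report only what shows in the picture. A call takes as long as a camera call. They do not tell look-alikes from the thing itself.
- nets.outline_of(label, picture): "region" (420x560 bool, what is visible of it) and "box" ([left, top, right, bottom] in pixels, round what is visible of it).
The state is a dict: "clock": time; "joint_pos": joint angles; "qvel": joint speeds; "tau": joint torques, N m; "tcp_pos": TCP position; "orientation": TCP orientation; "wrist_force": force on the tool from outside, world axes, zero at the start; "ft_torque": the same for the moment, N m; "finger_gap": finger opening in m; "grip_force": force on a finger pad.
Only numpy, scipy, OpenCV 4.12 (cv2) and the standard library are available. Lean on these libraries where they do the work, as an engineer would, in place of code of your own. Each camera call takes 0.05 s, during which the arm holds its last target. There are 200 camera calls.

TASK

Fit the large ring of the spanner fully down over the saw's arbor nut and loosen the nut: it has a left-hand thread, so turn it clockwise seen from above, feeling that it gives, until it comes up against its stop; never tighten it, and do not strain it beyond the stop. Then lift the spanner off and lay it back flat on the rubber mat, both rings on the mat. Touch the saw with the spanner only, and leave everything else where it is.

Things in the scene. Friction and masses are not known exactly. Their poses are not given: they have to be found in the camera images.
- saw: Saw drive unit bolted to the bench, vertical spindle up: base plate 200 x 170 x 12 mm, teal housing 165 x 135 mm, 70 mm high; carries a plain horizontal saw blade 190 mm across (top face 85.5 mm above the bench), a clamping flange 52 mm across (top at 92.5 mm) and the hex arbor nut. Origin: on the spindle axis at bench height; z up.
- nut_seat (a point): On the spindle axis at the underside of the arbor nut = top face of the flange. Turns with the nut; its x axis is square to one of the six flats. The oiled steel nut is 30 mm across flats; hex 0 to 19 mm above this point, then a round chamfered crown, 29 mm across, to 21 mm and 26 mm across to 23 mm. The round spindle end, 18 mm across, stands up through it to 35.5 mm.
- nut (a joint): Turn of the nut on the spindle, rad, growing clockwise seen from above = loosening (left-hand thread). 0 is as tight as it goes; starts between 0 and 0.3. The thread drags with a steady 0.7 N m either way; at 1.1 rad the nut comes hard up against its retaining stop, felt as a sharp rise in torque.
- spindle (a joint): Twist of the whole spindle (blade, flange, nut) against its springy lock, rad, clockwise positive from above, 0 at rest: 0.1 rad per N m put on the nut. About +0.07 while the nut is being turned clockwise; above +0.18 (1.8 N m) the lock is strained, below -0.045 the nut is being tightened.
- spanner: Loose steel double-ended ring spanner, 0.22 to 0.37 kg, lying level on its two rings like a low bridge. Origin: midway between the ring centres, at the rings' underside; x to the large ring, z up. Rings 14 mm high, centres 75 mm either side. The handle between is raised: 12 mm wide, 14 mm thick, 23 to 37 mm above the origin, straight for 38 mm either side, then slanting down to the rings.
- ring_large (a point): Centre of the large ring (at +75 mm on the spanner), at its underside. Six-sided hole 31.8 mm across flats, one pair of flats square to the spanner's length; outside about 44 mm across. Fits the nut with 0.9 mm to spare all round, about 0.11 rad of free play either way; fully down it sits on the flange, underside level with nut_seat.
- ring_small (a point): Centre of the small ring (at -75 mm on the spanner), at its underside. Six-sided hole 25.6 mm across flats: too small for the nut; outside about 38 mm across.
- handle (a point): Middle of the spanner's raised handle, 30 mm above the rings' underside and midway between the rings: the place to grip.
- mat: Flat black rubber tool mat fixed to the bench, 250 x 130 x 3 mm. Origin: centre of its underside; x along its length.
- spacer: loose steel spacer ring, 50 mm across, 10 mm thick, a bystander. Origin: centre of its underside.
- flange: loose dark steel flange ring, 54 mm across, 8 mm thick, a bystander. Origin: centre of its underside.
- screwdriver: loose screwdriver, a bystander. Origin: centre of its underside (lies along x).
- glue: loose white bottle, 60 mm across, 160 mm tall, a bystander. Origin: centre of its underside.
- jar: loose glass jar, 70 mm across, 80 mm tall, a bystander. Origin: centre of its underside.
- tape: loose black tape-measure case, 70 x 35 x 65 mm, a bystander. Origin: centre of its underside.
- offcut: loose wooden offcut, 160 x 45 x 20 mm, a bystander. Origin: centre of its underside.
- wedge: loose wooden block, 90 x 40 x 18 mm, a bystander. Origin: centre of its underside.
There are look-alikes about, which are no part of the job. There is more than one size of the spanner; the job needs the largest.

How it is judged:
On the way, in this order (a step that is already met when the one before it is completed fails the run):
1. the large ring is fully down over the nut (horizontal distance between ring_large and nut_seat below 0.004 m and z of ring_large in the frame of nut_seat below 0.006 m and angle between spanner's own z axis and vertical below 0.12 rad), for 0.2 s.
2. the spanner has turned the nut clockwise up to its stop (at least 1.0 of 1.1 rad) (value of joint nut above 1 rad and horizontal distance between ring_large and nut_seat below 0.006 m), for 0.1 s.
At the end, for the whole second after the job is handed in: The nut is loosened to within 0.13 rad of its stop, and the spanner lies at rest, level within 0.1 rad and rings down (undersides less than 8 mm above the bench), with both ring centres over the rubber mat (x of ring_large in the frame of mat between -0.125 and 0.125 m and y of ring_large in the frame of mat between -0.065 and 0.065 m and height (world z) of each of ring_large, ring_small below 0.008 m and x of ring_small in the frame of mat between -0.125 and 0.125 m and y of ring_small in the frame of mat between -0.065 and 0.065 m and angle between spanner's own z axis and vertical below 0.1 rad and linear speed of spanner below 0.02 m/s and value of joint nut above 0.97 rad); the robot touches nothing.
It fails at once if the nut is tightened (more than 0.45 N m counter-clockwise on it) (value of joint spindle below -0.045 rad).
It fails at once if the nut is strained (more than 1.8 N m clockwise on it) (value of joint spindle above 0.18 rad).
It fails at once if the gripper or arm pushes on the saw itself (contact force between any of the fingers, the arm and saw above 3 N).
It fails at once if a bystander is moved more than 25 mm (distance of any of spacer, flange, screwdriver, glue, jar, tape, offcut, wedge from where it was at the start of the episode above 0.025 m).
It also fails if it takes over 72 s, if anything falls off the work surface, if the arm or the gripper's body presses on something with over 40 N, if the wrist force passes 120 N, or if a joint passes its speed limit or range.

## Working session

There is one attempt and no reset: what is moved stays moved. The work goes in short steps, Python scripts to look and compute and a shell command to move; the robot and the scene stay as the last step left them, time stands still between calls to the robot, and variables do not carry over. Pictures are saved under pics/ and viewed, at most 13 in all, crops included, and the job is handed in when it is done.

```bash
mkdir -p pics
cat > h.py <<'E'
import numpy as np, cv2
from workcell import env, viewer, nets
def ray(c,u,v):
    """world origin, direction of pixel"""
    K,R,t=map(np.array,(c["K"],c["R"],c["t"]))
    d=np.array([(u-K[0,2])/K[0,0],(v-K[1,2])/K[1,1],1.])
    if c.get("fish"):
        x,y=d[:2]; th=np.hypot(x,y); s=np.sin(th)/max(th,1e-9); d=np.array([x*s,y*s,np.cos(th)])
    return -R.T@t, R.T@d
def at_z(c,u,v,z):
    o,d=ray(c,u,v); return o+d*(z-o[2])/d[2]
def proj(c,X):
    K,R,t=map(np.array,(c["K"],c["R"],c["t"])); p=R@np.array(X)+t
    if c.get("fish"):
        r=np.hypot(*p[:2]); th=np.arctan2(r,p[2]); q=p[:2]/max(r,1e-9)*th
    else: q=p[:2]/p[2]
    return K[0,0]*q[0]+K[0,2],K[1,1]*q[1]+K[1,2]
def cam(n):
    c=viewer.read_camera(n); c["fish"]=n=="wrist"; return c
def save(c,f): cv2.imwrite("pics/"+f,c["image"][:,:,::-1])
E
python3 - <<'E'
from h import *
np.set_printoptions(precision=4,suppress=True)
for n in("scene","side","wrist"):
    c=cam(n); save(c,n+"0.png"); print(n,"pos",-np.array(c["R"]).T@c["t"],np.array(c["K"])[0])
    for l in("spanner","ring_large","nut","mat","saw"):
        for o in nets.outline_of(l,c)[:4]:
            ys,xs=np.where(o["region"]); print(l,round(o["confidence"],2),o["box"],len(xs),at_z(c,xs.mean(),ys.mean(),.02)[:2])
E
```

```text
scene pos [ 1.2777 -0.7871  0.9121] [540.5565   0.     278.1867]
spanner 0.71 [273.4, 181.0, 323.2, 227.0] 541 [0.5638 0.1197]
spanner 0.62 [289.9, 135.4, 301.8, 161.7] 148 [0.3705 0.339 ]
spanner 0.55 [244.3, 154.9, 263.3, 188.7] 207 [0.3709 0.1501]
ring_large 0.71 [275.0, 183.0, 324.0, 224.3] 510 [0.5635 0.1207]
ring_large 0.69 [245.0, 158.2, 266.4, 189.0] 200 [0.3821 0.1428]
ring_large 0.68 [291.0, 131.0, 296.5, 158.4] 175 [0.3706 0.3368]
nut 0.56 [206.4, 216.1, 218.1, 233.5] 172 [ 0.4623 -0.0996]
mat 0.9 [256.6, 176.5, 343.5, 237.8] 2338 [0.5826 0.1169]
saw 0.97 [170.7, 203.8, 257.6, 290.7] 5829 [ 0.5231 -0.1492]
saw 0.7 [201.6, 218.4, 217.5, 230.7] 132 [ 0.4625 -0.0977]
saw 0.68 [312.9, 245.0, 335.4, 262.8] 273 [0.7375 0.0151]
saw 0.31 [86.3, 272.1, 138.9, 312.9] 526 [ 0.4595 -0.4062]
side pos [0.3937 1.0359 0.8676] [452.9386   0.     272.5693]
spanner 0.8 [311.6, 251.3, 364.1, 281.5] 322 [0.3571 0.1718]
spanner 0.72 [258.0, 225.9, 275.0, 280.5] 545 [0.5563 0.1556]
spanner 0.66 [315.0, 298.0, 364.1, 354.1] 468 [0.351  0.3691]
ring_large 0.81 [318.2, 299.6, 359.3, 353.0] 437 [0.3513 0.368 ]
ring_large 0.8 [258.1, 225.7, 278.3, 277.7] 497 [0.5566 0.1501]
ring_large 0.64 [316.3, 251.4, 364.0, 282.6] 193 [0.3641 0.1681]
nut 0.69 [255.4, 225.9, 275.9, 278.1] 435 [0.5569 0.1537]
nut 0.62 [283.8, 163.1, 295.3, 174.4] 81 [ 0.5491 -0.2818]
mat 0.57 [237.8, 225.5, 290.0, 291.5] 2480 [0.5564 0.1857]
saw 0.78 [252.3, 154.2, 330.1, 217.1] 3168 [ 0.5351 -0.1825]
saw 0.2 [256.9, 229.1, 281.0, 278.2] 542 [0.5557 0.1518]
wrist pos [0.146  0.56   0.3739] [325.1923   0.     276.9848]
spanner 0.84 [175.9, 273.8, 228.0, 357.4] 989 [0.3394 0.3709]
spanner 0.49 [86.7, 309.9, 110.0, 325.1] 188 [0.2993 0.2073]
ring_large 0.7 [91.8, 308.8, 111.4, 325.7] 166 [0.3007 0.209 ]
ring_large 0.6 [176.2, 274.7, 226.7, 351.8] 950 [0.3399 0.3703]
mat 0.77 [103.3, 397.1, 152.8, 417.9] 747 [0.5046 0.1081]
```

View pics/scene0.png

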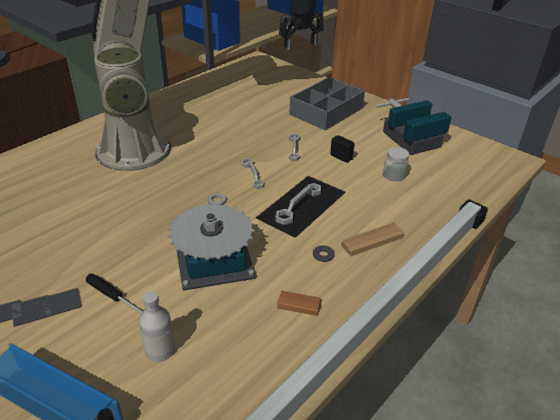

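View pics/wrist0.png

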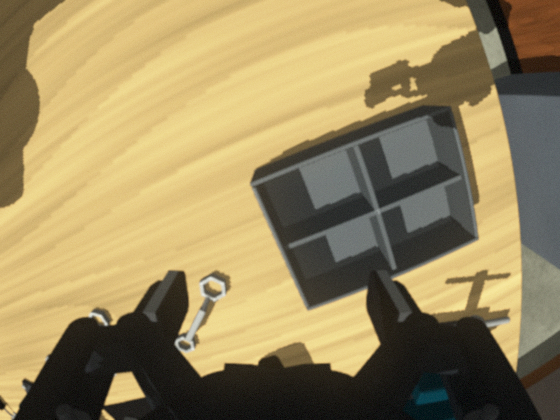

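The scene view shows the large spanner on the mat, with the large ring at about (285,216) and the small ring at about (316,189). The saw nut is at (210,222). The two spanners off the mat, at (252,172) and (294,147), are smaller look-alikes. The wrist view shows only a look-alike, at (200,310). Next I measure the rings and the nut.

```bash
python3 - <<'E'
from h import *
np.set_printoptions(precision=4,suppress=True)
s=env.get_state(); print(s["tcp_pos"],s["orientation"])
for n in("scene","side"):
    c=cam(n)
    for l,b in(("spanner",(240,170,340,240) if n=="scene" else (235,220,295,295)),("saw",(165,195,262,295) if n=="scene" else (245,150,335,220))):
        im=c["image"][b[1]:b[3],b[0]:b[2],::-1]
        k=5
        cv2.imwrite(f"pics/{n}_{l}.png",cv2.resize(im,None,fx=k,fy=k,interpolation=cv2.INTER_CUBIC))
    o=min(nets.outline_of("spanner",c),key=lambda o:0 if b and abs(np.where(o["region"])[0].mean()-(203 if n=="scene" else 252))+abs(np.where(o["region"])[1].mean()-(298 if n=="scene" else 266))<15 else 1)
    ys,xs=np.where(o["region"]); P=np.array([at_z(c,u,v,.017)[:2] for u,v in zip(xs,ys)])
    m=P.mean(0); w,V=np.linalg.eigh(np.cov((P-m).T)); a=V[:,1]; q=(P-m)@a; print(n,m,a,q.min(),q.max(),m+a*q.min(),m+a*q.max())
c=cam("scene"); print("guess spanner",at_z(c,285,216,.01),at_z(c,316,189,.01),"spindle tip",at_z(c,210,214,.128))
a=cam("side"); print("side spindle tip",at_z(a,289,164,.128))
E
python3 - <<'E'
import cv2,numpy as np
a=[cv2.imread(f"pics/{n}.png") for n in("scene_spanner","scene_saw","side_spanner","side_saw")]
a=[cv2.resize(i,(400,300)) for i in a]
cv2.imwrite("pics/m.png",np.vstack([np.hstack(a[:2]),np.hstack(a[2:])]))
E
```

```text
[0.2201 0.5312 0.2314] [0.     0.1951 0.9808 0.0001]
scene [0.5601 0.1253] [-0.1678  0.9858] -0.09595475361326172 0.10700752206206483 [0.5762 0.0307] [0.5422 0.2308]
side [0.5573 0.1457] [-0.1293  0.9916] -0.10587319278468371 0.1002360071022302 [0.571  0.0407] [0.5443 0.2451]
guess spanner [0.5693 0.0671 0.01  ] [0.5535 0.2185 0.01  ] spindle tip [ 0.5319 -0.1577  0.128 ]
side spindle tip [ 0.5352 -0.1275  0.128 ]
```

View pics/m.png

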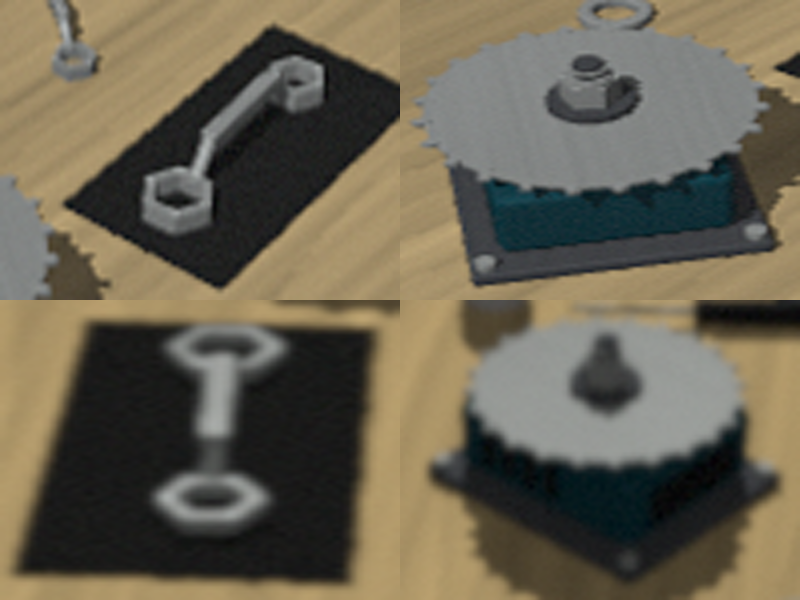

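Crops: the large ring is at scene (284.5,216), the end of the spanner nearer the saw. The spindle tip is at scene (212,216) and side (291,159). The spanner centre comes to about (0.56,0.145), with the large ring towards -y. I'll move above it with tool x pointing along the spanner to the large ring.

The manual's scale: shifts go in shares of 0.75 m and turns go in shares of 120 degrees. Converting my numbers, -0.46 m / 0.75 = -0.6133, -0.23 m / 0.75 = -0.3067, -2.08 rad / 2.0944 = -0.9931.

```bash
python3 -m creep '[{"d":[-0.6133,-0.3067,0],"r":[0,0,-0.9931]},{"d":[-0.6133,-0.3067,0],"r":[0,0,-0.9931]},{"d":[-0.6133,-0.3067,0],"r":[0,0,-0.9931]},{"d":[-0.6133,-0.3067,0],"r":[0,0,-0.9931]},{"d":[-0.6133,-0.3067,0],"r":[0,0,-0.9931]},{"d":[-0.6133,-0.3067,0],"r":[0,0,-0.9931]},{"d":[-0.6133,-0.3067,0],"r":[0,0,-0.9931]},{"d":[-0.6133,-0.3067,0],"r":[0,0,-0.9931]}]' 0.06
python3 - <<'E'
from h import *
from scipy.spatial.transform import Rotation as Ro
s=env.get_state(); q=s["orientation"]; R=Ro.from_quat(np.roll(q,-1)).as_matrix(); print(R.round(4),s["joint_pos"])
a,b=cam("scene"),cam("side")
def tri(p,q):
    A=[];B=[]
    for c,(u,v) in((a,p),(b,q)):
        o,d=ray(c,u,v); d/=np.linalg.norm(d); M=np.eye(3)-np.outer(d,d); A.append(M);B.append(M@o)
    return np.linalg.lstsq(np.vstack(A),np.hstack(B),rcond=None)[0]
print("tip",tri((211.6,215.7),(291.4,159)))
E
```

```text
clock: 2.2
tcp_pos: [0.5197, 0.1868, 0.2316]
orientation: [0.0, -0.469, 0.883, 0.0]
wrist_force: [1.4, 0.1, 0.5]
finger_gap: 0.0601
grip_force: 0.0
[[-5.599e-01 -8.285e-01  7.000e-04]
 [-8.285e-01  5.599e-01  4.000e-04]
 [-8.000e-04 -4.000e-04 -1.000e+00]] [ 1.99532123e-01  2.68019816e-01 -1.48328672e-02  1.28713627e+00
  2.61654121e-04 -7.76971923e-01]
tip [ 0.53394298 -0.15777375  0.12593616]
```

In the tool's units: -0.055 m / 0.75 = -0.0733, 0.008 m / 0.75 = 0.0107, -0.7 rad / 2.0944 = -0.3342.

```bash
python3 -m creep '[{"d":[0.0107,-0.0733,0],"r":[0,0,-0.3342]},{"d":[0.0107,-0.0733,0],"r":[0,0,-0.3342]},{"d":[0.0107,-0.0733,0],"r":[0,0,-0.3342]},{"d":[0.0107,-0.0733,0],"r":[0,0,-0.3342]},{"d":[0.0107,-0.0733,0],"r":[0,0,-0.3342]}]'
python3 - <<'E'
from h import *
c=cam("wrist"); save(c,"w1.png")
s=env.get_state();print(s["tcp_pos"],s["orientation"],s["joint_pos"],c["t"],np.array(c["R"]).round(3))
for l in("spanner","nut"):
  for o in nets.outline_of(l,c):
    ys,xs=np.where(o["region"]); print(l,o["confidence"],o["box"],len(xs),at_z(c,xs.mean(),ys.mean(),.017))
E
```

```text
clock: 2.92
tcp_pos: [0.559, 0.1512, 0.2313]
orientation: [0.0, 0.741, -0.672, -0.0]
wrist_force: [0.5, 0.5, -0.2]
finger_gap: 0.0599
grip_force: 0.0
[0.5590861  0.15114924 0.23136144] [-2.14224873e-05  7.40566812e-01 -6.71982724e-01 -1.18177292e-04] [ 1.25355256e-01  3.21449674e-01  5.77003674e-02  1.30716829e+00
  2.07345173e-04 -1.54247169e+00] [ 0.56953772 -0.12981596  0.35137593] [[-0.995 -0.098  0.001]
 [-0.093  0.947  0.308]
 [-0.031  0.306 -0.951]]
spanner 0.97 [385.0, 163.0, 470.5, 239.5] 1280 [0.37250218 0.15045523 0.017     ]
spanner 0.93 [256.8, 81.7, 298.5, 247.7] 2325 [0.55755415 0.13309591 0.017     ]
spanner 0.41 [381.1, 291.6, 393.3, 307.3] 86 [0.39354649 0.28995903 0.017     ]
```

View pics/w1.png

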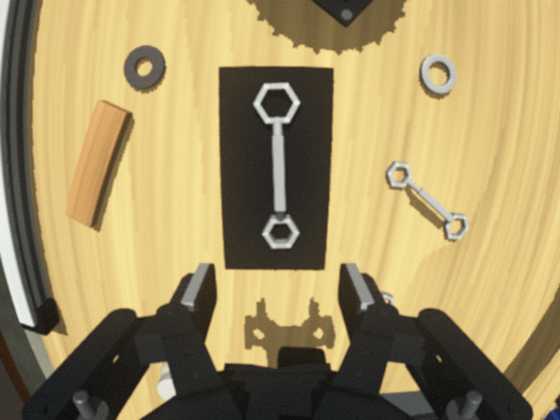

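The wrist view shows the large spanner on the mat: the large ring hole is at (276.5,103.5) and the small one at (281,232.5). The mat corners are (220,68), (332,69), (325,269) and (226,269).

Run:
```python
from h import *
c=cam("wrist"); g=cv2.cvtColor(c["image"],cv2.COLOR_RGB2GRAY)
_,b=cv2.threshold(g,75,255,cv2.THRESH_BINARY); 
cs,h=cv2.findContours(b,cv2.RETR_CCOMP,cv2.CHAIN_APPROX_NONE)
R=[]
for k,hh in zip(cs,h[0]):
    A=cv2.contourArea(k); x,y=k.reshape(-1,2).mean(0)
    if 250<x<305 and 75<y<250 and A>80:
        P=np.array([at_z(c,u,v,.017)[:2] for u,v in k.reshape(-1,2)]); m=(P.max(0)+P.min(0))/2
        print(A,x,y,"hole" if hh[3]>=0 else "outer",m.round(4),np.ptp(P,0).round(4))
for l,p in(("L",(276.5,103.5)),("S",(281,232.5))): print(l,at_z(c,*p,.017))
for p in((220,68),(332,69),(325,269),(226,269)): print("mat",at_z(c,*p,.003)[:2])
for p in ((278,135),(279.5,200)): print("handle",at_z(c,*p,.04)[:2])
```

```text
3444.0 278.4282178217822 164.88366336633663 outer [0.5588 0.1355] [0.0667 0.1942]
256.5 280.64150943396226 231.35849056603774 hole [0.5477 0.2091] [0.0249 0.0203]
666.5 276.5764705882353 102.76470588235294 hole [0.5669 0.0627] [0.0335 0.0321]
176875.0 294.54918032786884 208.0064710957722 outer [0.3572 0.2718] [1.2893 0.9076]
21959.0 275.34918032786885 165.64590163934426 hole [0.5607 0.141 ] [0.1438 0.2483]
L [0.56679576 0.06328036 0.017     ]
S [0.547021   0.21029523 0.017     ]
mat [0.63421814 0.02696722]
mat [0.50882005 0.01589086]
mat [0.48431252 0.2610272 ]
mat [0.6119052  0.27365832]
handle [0.56202527 0.09587582]
handle [0.55360729 0.16447188]
```

In the tool's units: 0.217 m / 0.75 = 0.2893, 0.0034 m / 0.75 = 0.0045, -0.031 rad / 2.0944 = -0.0148.

```bash
python3 -m creep '[{"d":[0.0193,0.0045,0.08],"r":[0,0,-0.0148]},{"d":[0.0193,0.0045,0.16],"r":[0,0,-0.0148]},{"d":[0.0193,0.0045,0.2267],"r":[0,0,-0.0148]},{"d":[0.0193,0.0045,0.2667],"r":[0,0,-0.0148]},{"d":[0.0193,0.0045,0.2893],"r":[0,0,-0.0148]},{"d":[0.0193,0.0045,0.2893],"r":[0,0,-0.0148]}]' 0.05
python3 -m creep '[{},{},{},{}]' 0 90
python3 - <<'E'
from h import *
c=cam("wrist"); save(c,"w2.png"); print(env.get_state()["wrist_force"],env.get_state()["ft_torque"])
for l,p in (("L",(.567,.0627,.017)),("S",(.5475,.2095,.017))): print(l,proj(c,p))
E
```

```text
clock: 3.88
tcp_pos: [0.5569, 0.1358, 0.0136]
orientation: [0.001, 0.752, -0.66, -0.001]
wrist_force: [0.1, 0.4, 1.4]
finger_gap: 0.0499
grip_force: 0.0
clock: 4.38
tcp_pos: [0.559, 0.136, 0.0161]
orientation: [-0.001, 0.752, -0.659, 0.001]
wrist_force: [0.1, 0.8, 6.1]
finger_gap: 0.0104
grip_force: 88.3
[ 0.75799781 -0.18778681  5.87058577] [ 0.04099553  0.14220095 -0.00966534]
L (np.float64(277.22286137100946), np.float64(125.2799957711745))
S (np.float64(277.3603196490855), np.float64(380.0903036352701))
```

View pics/w2.png

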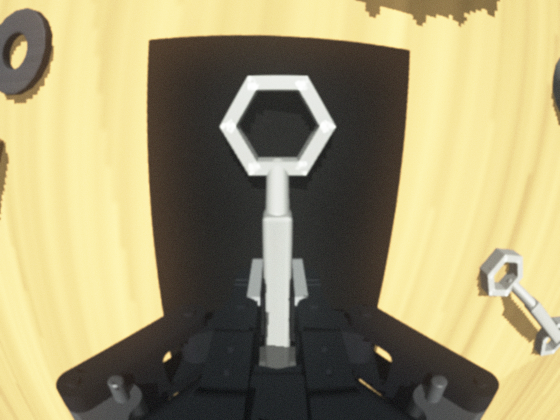

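The grip is centred on the handle and the large ring sits straight ahead at (277,126). I'll lift and carry it to just short of the nut, then look.

```bash
cat > hole.py <<'E'
from h import *
from scipy.spatial.transform import Rotation as Ro
def hole(c,lo=75):
    g=cv2.cvtColor(c["image"],cv2.COLOR_RGB2GRAY)
    o=[o for o in nets.outline_of("spanner",c)][0]
    return g,o
def tool():
    s=env.get_state(); return np.array(s["tcp_pos"]),Ro.from_quat(np.roll(s["orientation"],-1)).as_matrix()
E
python3 - <<'E'
from hole import *
c=cam("wrist"); p,R=tool(); g=cv2.cvtColor(c["image"],cv2.COLOR_RGB2GRAY)
cs,_=cv2.findContours((g<90).astype(np.uint8),cv2.RETR_LIST,cv2.CHAIN_APPROX_NONE)
for k in cs:
    x,y=k.reshape(-1,2).mean(0)
    if abs(x-277)<20 and abs(y-125)<20 and cv2.contourArea(k)>500:
        P=np.array([at_z(c,*q,.017) for q in k.reshape(-1,2)]); T=(P-p)@R; print(x,y,(T.max(0)+T.min(0))/2,np.ptp(T,0))
E
python3 -m creep '[{"d":[0,0,-0.04]},{"d":[0,0,-0.1067]},{"d":[0,0,-0.1733]},{"d":[0.0267,0.0133,-0.24]},{"d":[0.08,0.04,-0.2533]},{"d":[0.1333,0.0667,-0.2533]},{"d":[0.1773,0.084,-0.2533]},{"d":[0.1773,0.084,-0.2533]}]'
python3 - <<'E'
from hole import *
c=cam("wrist"); save(c,"w3.png"); s=env.get_state();print(s["wrist_force"],s["ft_torque"],tool())
for l in("spanner","nut"):
  for o in nets.outline_of(l,c):print(l,o["confidence"],o["box"])
print(proj(c,(.534,-.158,.128)))
E
```

```text
277.1142857142857 123.24761904761905 [ 0.07448309  0.00171852 -0.00091562] [0.02853162 0.0342258  0.00011734]
clock: 5.48
tcp_pos: [0.5114, -0.0062, 0.2043]
orientation: [0.0, 0.751, -0.661, -0.0]
wrist_force: [-0.2, -0.4, -3.3]
finger_gap: 0.0104
grip_force: 88.6
[ 0.47759656  0.5855083  -3.04168199] [ 0.00391691 -0.03802191 -0.03783366] (array([ 0.5118667 , -0.00506998,  0.20430985]), array([[ 1.28048110e-01, -9.91767918e-01, -2.79642179e-04],
       [-9.91767851e-01, -1.28048222e-01,  4.26509666e-04],
       [-4.58806288e-04,  2.22726366e-04, -9.99999870e-01]]))
spanner 0.78 [326.1, 288.5, 353.5, 312.2]
spanner 0.58 [221.9, 76.9, 332.8, 366.9]
nut 0.68 [250.9, 1.8, 296.9, 35.2]
(np.float64(269.94648435820653), np.float64(5.5884396905145195))
```

View pics/w3.png

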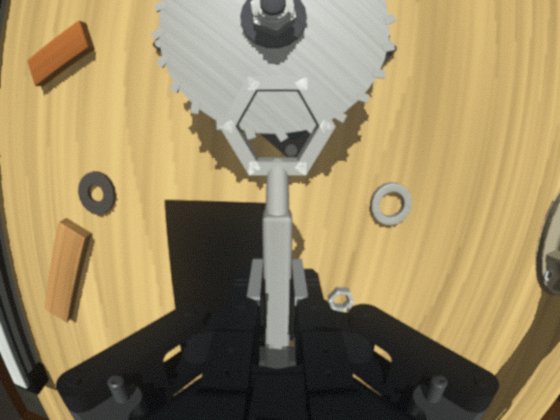

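The ring is still at (277,123) and the nut is at (272,10), cut off at the top edge. I'll back off a little and look at it in close-up.

In the tool's units: -0.04 m / 0.75 = -0.0533.

```bash
python3 -m creep '[{"d":[-0.0533,0,0]},{"d":[-0.0533,0,0]},{"d":[-0.0533,0,0]}]'
python3 - <<'E'
from hole import *
c=cam("wrist"); print(tool()[0])
x0,y0=205,0
im=cv2.resize(c["image"][0:140,x0:345,::-1],None,fx=4,fy=4,interpolation=cv2.INTER_CUBIC)
cv2.imwrite("pics/w4.png",cv2.convertScaleAbs(im,alpha=1.5,beta=20))
for z in(.128,.1115,.0925): print(z,proj(c,(.534,-.158,z)))
E
```

```text
clock: 6.0
tcp_pos: [0.5073, 0.0362, 0.2042]
orientation: [0.0, 0.752, -0.659, 0.0]
wrist_force: [-0.2, -0.6, -3.1]
finger_gap: 0.0104
grip_force: 88.6
[0.50736694 0.03582675 0.20425111]
0.128 (np.float64(273.7241788752044), np.float64(-47.76379737010498))
0.1115 (np.float64(273.9215482546104), np.float64(-38.18465637111589))
0.0925 (np.float64(274.1216291050896), np.float64(-28.411093741889005))
```

View pics/w4.png

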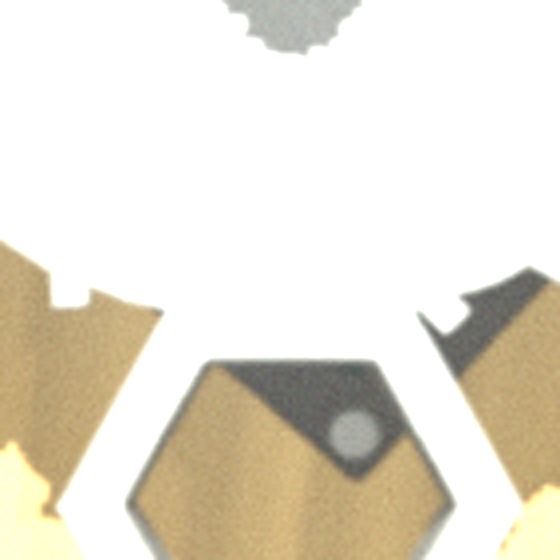

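That was the wrong way: tool +x is up in the image. I'll go forward.

In the tool's units: 0.06 m / 0.75 = 0.08.

```bash
python3 -m creep '[{"d":[0.08,0,0]},{"d":[0.08,0,0]},{"d":[0.08,0,0]}]'
python3 - <<'E'
from hole import *
c=cam("wrist"); print(tool()[0])
im=cv2.resize(c["image"][0:140,205:345,::-1],None,fx=4,fy=4,interpolation=cv2.INTER_CUBIC)
cv2.imwrite("pics/w5.png",im)
for z in(.128,.1115,.0925): print(z,proj(c,(.534,-.158,z)))
E
```

```text
clock: 6.42
tcp_pos: [0.5149, -0.0247, 0.2041]
orientation: [-0.0, 0.751, -0.66, -0.0]
wrist_force: [-0.6, -0.5, -3.1]
finger_gap: 0.0103
grip_force: 88.6
[ 0.51481946 -0.02412582  0.20415604]
0.128 (np.float64(271.9895434193832), np.float64(31.12318436227673))
0.1115 (np.float64(272.317494335633), np.float64(36.49578559120317))
0.0925 (np.float64(272.64378019424623), np.float64(41.85952939704265))
```

View pics/w5.png

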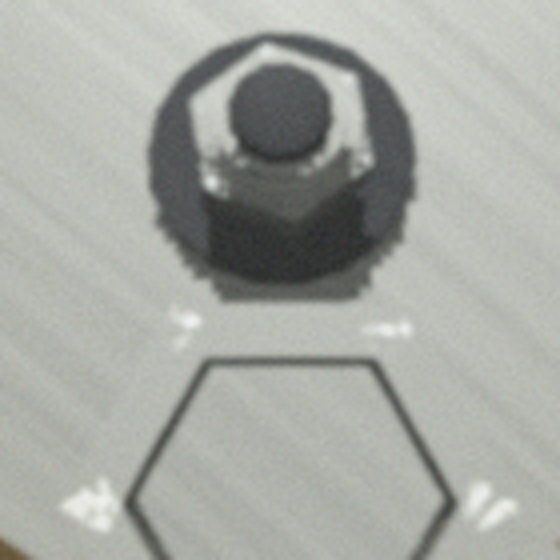

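The close-up shows the ring hole centred at crop (291.5,502), with a flat square to the spanner, and the flange centre at about (282,158). The nut's top hex vertices are (268,45), (357,73), (372,165), (292,220), (205,185) and (192,100). I'll fit the hex for its centre and angle.

Run:
```python
from hole import *
from scipy.optimize import least_squares
c=cam("wrist"); p,R=tool()
px=lambda q:(205+(q[0]+.5)/4-.5,(q[1]+.5)/4-.5)
V=[(268,45),(357,73),(372,165),(292,220),(205,185),(192,100)]
W=np.array([at_z(c,*px(q),.1105)[:2] for q in V])
def f(a): 
    th=a[2]-np.arange(6)*np.pi/3; return (a[:2]+a[3]*np.c_[np.cos(th),np.sin(th)]-W).ravel()
m=W.mean(0); a0=np.arctan2(*(W[0]-m)[::-1])
r=least_squares(f,[*m,a0,.017]); print("hex",r.x,np.abs(r.fun).max(),"expect R .0173")
print("tip",at_z(c,*px((281,112)),.128),"flange",at_z(c,*px((282,158)),.0925))
# ring
for z in(.205,.198,.191):
  Rg=at_z(c,*px((291.5,502)),z); print("ring",Rg,(Rg-p)@R, "w",np.linalg.norm(at_z(c,*px((455,502)),z)-at_z(c,*px((128,502)),z)),"exp .0367")
yaw=np.arctan2(R[1,0],R[0,0]); print("yaw tool x",yaw)
va=r.x[2]; # vertex angles va+k*60; ring has flats square to length -> vertices at yaw+30+60k
d=(va-yaw-np.pi/6+np.pi/6)%(np.pi/3)-np.pi/6; print("turn needed world",d)
```

```text
hex [ 0.53272343 -0.16122992 -1.2985522   0.01716702] 0.0006315866940842518 expect R .0173
tip [ 0.53248315 -0.16016249  0.128     ] flange [ 0.53245157 -0.15989929  0.0925    ]
ring [ 0.52269344 -0.09752849  0.205     ] [ 0.07417277  0.00178673 -0.00081569] w 0.035418222260135405 exp .0367
ring [ 0.5226361  -0.09721917  0.198     ] [0.07386174 0.00180071 0.00618446] w 0.03716743345985833 exp .0367
ring [ 0.52257876 -0.09690986  0.191     ] [0.07355072 0.00181469 0.0131846 ] w 0.03891664465958148 exp .0367
yaw tool x -1.4398673978375822
turn needed world -0.38228357512804967
```

In the tool's units: 0.069 m / 0.75 = 0.092, 0.05 m / 0.75 = 0.0667, 0.382 rad / 2.0944 = 0.1824.

```bash
python3 -m creep '[{"d":[0.04,-0.02,0],"r":[0,0,0.0859]},{"d":[0.092,-0.0387,0],"r":[0,0,0.1719]},{"d":[0.092,-0.0387,0.0267],"r":[0,0,0.1824]},{"d":[0.092,-0.0387,0.0667],"r":[0,0,0.1824]},{"d":[0.092,-0.0387,0.0667],"r":[0,0,0.1824]},{"d":[0.092,-0.0387,0.0667],"r":[0,0,0.1824]}]'
python3 - <<'E'
from hole import *
c=cam("wrist"); p,R=tool(); print(p,R[:2,0])
im=cv2.resize(c["image"][55:195,205:345,::-1],None,fx=4,fy=4,interpolation=cv2.INTER_CUBIC)
cv2.imwrite("pics/w6.png",im)
s=cam("scene"); print("glue",at_z(s,157,345,.0))
for z in(.128,.1115,.0925):
  u=proj(c,(.5325,-.1602,z)); print(z,[(u[0]-205)*4,(u[1]-55)*4])
E
```

```text
clock: 7.28
tcp_pos: [0.5531, -0.0882, 0.1552]
orientation: [0.0, -0.613, 0.79, -0.0]
wrist_force: [0.0, 0.4, -2.1]
finger_gap: 0.01
grip_force: 88.7
[ 0.55352537 -0.08840828  0.15569267] [-0.24774996 -0.96882401]
glue [ 0.64636769 -0.41912713  0.        ]
0.128 [np.float64(297.52791846029413), np.float64(266.29777441710377)]
0.1115 [np.float64(296.72974701422754), np.float64(262.45788519894234)]
0.0925 [np.float64(295.96893775353897), np.float64(258.80005790449655)]
```

View pics/w6.png

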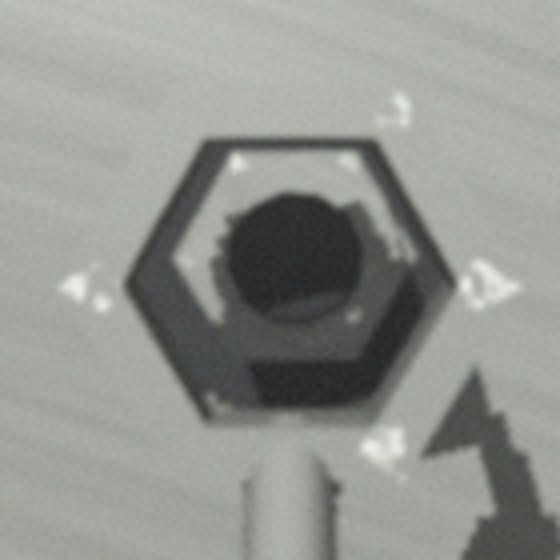

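Seen through the ring, the nut hex is parallel to the hole. The tip is at crop (296,259) and the ring centre at (291.5,283). I'll refine the offset before lowering.

Run:
```python
from hole import *
c=cam("wrist"); p,R=tool()
px=lambda q:(205+(q[0]+.5)/4-.5,55+(q[1]+.5)/4-.5)
T=lambda q,z:((at_z(c,*px(q),z)-p)@R)[:2]
print("tip",T((296,259),.128),"hex",T((295,256),.1105), T((175,258),.1105),T((415,261),.1105),T((295,152),.1105),T((295,360),.1105))
for z in (p[2]+.001,p[2]-.006): print("ring",T((291.5,283),z),T((128,285),z),T((455,285),z),T((292,141),z),T((292,422),z))
M=np.array(c["R"]).T; print("cam axis in tool",M[:,2]@R,"cam pos",(-M@c["t"]-p)@R)
```

```text
tip [0.07592978 0.00176761] hex [0.07589893 0.0017186 ] [ 0.07573571 -0.01543561] [0.07535074 0.0188847 ] [0.09094069 0.00170381] [0.0607988  0.00173685]
ring [0.07407736 0.00113113] [ 0.07403925 -0.01657392] [0.0740735  0.01883343] [0.08955812 0.00117295] [0.05877786 0.00119903]
ring [0.07376222 0.00114496] [ 0.07372223 -0.017435  ] [0.07375817 0.01972204] [0.09000798 0.00118885] [0.05770668 0.00121622]
cam axis in tool [-3.07470615e-01  5.44455266e-04  9.51557420e-01] cam pos [ 0.08045465  0.00085119 -0.14265225]
```

In the tool's units: 0.03 m / 0.75 = 0.04, 0.002 m / 0.75 = 0.0027.

```bash
python3 -m creep '[{"d":[0.0027,0.0008,0]},{"d":[0.0027,0.0008,0.0133]},{"d":[0.0027,0.0008,0.0267]},{"d":[0.0027,0.0008,0.0347]},{"d":[0.0027,0.0008,0.04]}]'
python3 -m creep '[{"d":[0,0,0.004]},{"d":[0,0,0.008]},{"d":[0,0,0.008]}]'
python3 -c "
from workcell import env;s=env.get_state();print(s['tcp_pos'],s['wrist_force'],s['ft_torque'])"
```

```text
clock: 8.05
tcp_pos: [0.5513, -0.0904, 0.1235]
orientation: [-0.0, -0.613, 0.79, 0.0]
wrist_force: [-0.8, -0.5, -2.6]
finger_gap: 0.0099
grip_force: 88.8
clock: 8.43
tcp_pos: [0.5516, -0.0904, 0.1182]
orientation: [0.0, -0.613, 0.79, 0.0]
wrist_force: [0.2, 0.1, -2.5]
finger_gap: 0.0104
grip_force: 88.8
[ 0.55160238 -0.0904381   0.11817372] [ 0.16834179  0.08835078 -2.48543313] [-0.00599272  0.01157249 -0.05730343]
```

No contact force, and the ring is already about 6 mm down over the hex. I'll keep lowering to the flange.

In the tool's units: 0.011 m / 0.75 = 0.0147, 0.009 m / 0.75 = 0.012.

```bash
python3 -m creep '[{"d":[0,0,0.004]},{"d":[0,0,0.008]},{"d":[0,0,0.012]},{"d":[0,0,0.0147]},{"d":[0,0,0.0147]}]'
python3 -c "
from workcell import env;s=env.get_state();print(s['tcp_pos'],s['wrist_force'],s['ft_torque'])"
```

```text
clock: 9.05
tcp_pos: [0.5514, -0.0902, 0.1069]
orientation: [-0.0, -0.613, 0.79, 0.001]
wrist_force: [0.1, 2.1, -3.5]
finger_gap: 0.0102
grip_force: 88.6
[ 0.55135104 -0.09017344  0.10692505] [ 0.06494612  2.11216847 -3.52408753] [ 0.61881755 -0.09206012 -0.04959325]
```

```bash
python3 -m creep '[{"d":[0,0,0.0013]},{"d":[0,0,0.0027]},{"d":[0,0,0.0027]}]'
python3 -c "
from workcell import env;s=env.get_state();print(s['tcp_pos'],s['wrist_force'],s['ft_torque'])"
```

```text
clock: 9.43
tcp_pos: [0.5519, -0.0903, 0.1056]
orientation: [0.0, -0.613, 0.79, -0.0]
wrist_force: [0.4, 3.5, -1.4]
finger_gap: 0.0104
grip_force: 89.1
[ 0.55187722 -0.09032788  0.10561441] [ 0.37063004  3.48929482 -1.44925509] [ 0.82145297 -0.04046486 -0.08453039]
```

The ring is seated: the underside is at about 0.0925 and it is taking a light vertical load. I'll start turning clockwise (tool +rz) about the nut in small arcs, watching the torque.

```bash
cat > tq.py <<'E'
from hole import *
s=env.get_state(); p,R=tool(); N=np.array([.5334,-.1620]); F=np.array(s["wrist_force"]); M=s["ft_torque"]; d=p[:2]-N
print("torque nut %.2f (Mz %.2f) Ftool"%(M[2]+d[0]*F[1]-d[1]*F[0],M[2]),(F@R).round(1),"r %.4f yaw %.3f z %.4f"%(np.hypot(*d),np.arctan2(R[1,0],R[0,0]),p[2]),"ring",(p+.0745*R[:,0])[:2].round(4))
E
python3 tq.py; python3 -m creep '[{"d":[-0.0005,-0.0049,0],"r":[0,0,0.0239]},{"d":[0,-0.0099,0],"r":[0,0,0.0477]},{"d":[0.0005,-0.0148,0],"r":[0,0,0.0716]}]' >/dev/null; python3 tq.py
```

```text
torque nut -0.05 (Mz -0.08) Ftool [-3.5  0.5  1.5] r 0.0740 yaw -1.822 z 0.1056 ring [ 0.5334 -0.1625]
torque nut 0.21 (Mz 0.05) Ftool [-4.5  2.1 -0.4] r 0.0745 yaw -1.973 z 0.1055 ring [ 0.5332 -0.162 ]
```

In the tool's units: -0.0148 m / 0.75 = -0.0197, -0.0111 m / 0.75 = -0.0148, 0.05 rad / 2.0944 = 0.0239.

```bash
python3 -m creep '[{"d":[-0.0007,-0.0049,0],"r":[0,0,0.0239]},{"d":[-0.0003,-0.0099,0],"r":[0,0,0.0477]},{"d":[0.0003,-0.0148,0],"r":[0,0,0.0716]},{"d":[0.0012,-0.0197,0],"r":[0,0,0.0955]}]' >/dev/null; python3 tq.py
```

```text
torque nut 0.80 (Mz 0.45) Ftool [-1.4  4.7 -1.6] r 0.0745 yaw -2.172 z 0.1054 ring [ 0.5324 -0.1613]
```

The nut is giving, with a steady torque of about 0.8.

In the tool's units: -0.0148 m / 0.75 = -0.0197, -0.0111 m / 0.75 = -0.0148, 0.2 rad / 2.0944 = 0.0955.

```bash
python3 -m creep '[{"d":[0.0001,-0.0049,0],"r":[0,0,0.0239]},{"d":[0.0005,-0.0099,0],"r":[0,0,0.0477]},{"d":[0.0011,-0.0148,0],"r":[0,0,0.0716]},{"d":[0.002,-0.0197,0],"r":[0,0,0.0955]}]' >/dev/null; python3 tq.py
python3 -m creep '[{"d":[0.0001,-0.0049,0],"r":[0,0,0.0239]},{"d":[0.0005,-0.0099,0],"r":[0,0,0.0477]},{"d":[0.0011,-0.0148,0],"r":[0,0,0.0716]},{"d":[0.002,-0.0197,0],"r":[0,0,0.0955]}]' >/dev/null; python3 tq.py
```

```text
torque nut 0.80 (Mz 0.38) Ftool [-1.3  5.7 -0.7] r 0.0744 yaw -2.372 z 0.1053 ring [ 0.5323 -0.161 ]
torque nut 0.76 (Mz 0.25) Ftool [-0.4  6.8 -2.2] r 0.0742 yaw -2.572 z 0.1053 ring [ 0.5322 -0.1608]
```

In the tool's units: -0.0074 m / 0.75 = -0.0099, -0.0037 m / 0.75 = -0.0049, 0.05 rad / 2.0944 = 0.0239.

```bash
for i in 1; do python3 -m creep '[{"d":[0.0001,-0.0049,0],"r":[0,0,0.0239]},{"d":[0.0005,-0.0099,0],"r":[0,0,0.0477]}]' >/dev/null; python3 tq.py; done
python3 -m creep '[{"d":[0.0001,-0.004,0],"r":[0,0,0.0191]}]' >/dev/null; python3 tq.py
```

```text
torque nut 0.80 (Mz 0.31) Ftool [-0.3  6.6 -1.5] r 0.0741 yaw -2.672 z 0.1053 ring [ 0.5322 -0.1606]
torque nut 0.84 (Mz 0.30) Ftool [-0.   7.3 -1.7] r 0.0740 yaw -2.712 z 0.1053 ring [ 0.5322 -0.1606]
```

In the tool's units: -0.003 m / 0.75 = -0.004, 0.0001 m / 0.75 = 0.0001, 0.04 rad / 2.0944 = 0.0191.

```bash
python3 -m creep '[{"d":[0.0001,-0.004,0],"r":[0,0,0.0191]}]' >/dev/null; python3 tq.py
```

```text
torque nut 0.78 (Mz 0.23) Ftool [-0.6  7.5 -1.3] r 0.0740 yaw -2.752 z 0.1053 ring [ 0.5322 -0.1605]
```

Total turned 0.93. I'll go on in 0.04 rad steps.

In the tool's units: -0.003 m / 0.75 = -0.004, 0.0001 m / 0.75 = 0.0001, 0.04 rad / 2.0944 = 0.0191.

```bash
python3 -m creep '[{"d":[0.0001,-0.004,0],"r":[0,0,0.0191]}]' >/dev/null; python3 tq.py
```

```text
torque nut 0.79 (Mz 0.24) Ftool [ 0.7  7.4 -1.9] r 0.0739 yaw -2.792 z 0.1053 ring [ 0.5322 -0.1605]
```

In the tool's units: -0.003 m / 0.75 = -0.004, 0.0001 m / 0.75 = 0.0001, 0.04 rad / 2.0944 = 0.0191.

```bash
python3 -m creep '[{"d":[0.0001,-0.004,0],"r":[0,0,0.0191]}]' >/dev/null; python3 tq.py
```

```text
torque nut 0.78 (Mz 0.24) Ftool [-0.7  7.4 -1.3] r 0.0738 yaw -2.832 z 0.1053 ring [ 0.5322 -0.1604]
```

In the tool's units: -0.0022 m / 0.75 = -0.0029, 0.0001 m / 0.75 = 0.0001, 0.03 rad / 2.0944 = 0.0143.

```bash
python3 -m creep '[{"d":[0.0001,-0.0029,0],"r":[0,0,0.0143]}]' >/dev/null; python3 tq.py
```

```text
torque nut 0.79 (Mz 0.24) Ftool [-0.1  7.4 -2.1] r 0.0738 yaw -2.862 z 0.1053 ring [ 0.5322 -0.1604]
```

In the tool's units: -0.0022 m / 0.75 = -0.0029, 0.0001 m / 0.75 = 0.0001, 0.03 rad / 2.0944 = 0.0143.

```bash
python3 -m creep '[{"d":[0.0001,-0.0029,0],"r":[0,0,0.0143]}]' >/dev/null; python3 tq.py
```

```text
torque nut 0.82 (Mz 0.20) Ftool [-0.8  8.4 -0.9] r 0.0737 yaw -2.891 z 0.1053 ring [ 0.5321 -0.1603]
```

In the tool's units: -0.0022 m / 0.75 = -0.0029, 0.0001 m / 0.75 = 0.0001, 0.03 rad / 2.0944 = 0.0143.

```bash
python3 -m creep '[{"d":[0.0001,-0.0029,0],"r":[0,0,0.0143]}]' >/dev/null; python3 tq.py
```

```text
torque nut 0.75 (Mz 0.20) Ftool [-0.6  7.5 -1.1] r 0.0737 yaw -2.921 z 0.1053 ring [ 0.5322 -0.1602]
```

In the tool's units: -0.0022 m / 0.75 = -0.0029, 0.0001 m / 0.75 = 0.0001, 0.03 rad / 2.0944 = 0.0143.

```bash
python3 -m creep '[{"d":[0.0001,-0.0029,0],"r":[0,0,0.0143]}]' >/dev/null; python3 tq.py
```

```text
torque nut 0.78 (Mz 0.20) Ftool [-0.5  8.  -0.5] r 0.0736 yaw -2.951 z 0.1054 ring [ 0.5321 -0.1602]
```

In the tool's units: -0.0022 m / 0.75 = -0.0029, 0.0001 m / 0.75 = 0.0001, 0.03 rad / 2.0944 = 0.0143.

```bash
python3 -m creep '[{"d":[0.0001,-0.0029,0],"r":[0,0,0.0143]}]' >/dev/null; python3 tq.py
```

```text
torque nut 0.80 (Mz 0.28) Ftool [-0.9  7.2 -1.5] r 0.0736 yaw -2.981 z 0.1053 ring [ 0.5321 -0.1602]
```

In the tool's units: -0.0022 m / 0.75 = -0.0029, 0.0001 m / 0.75 = 0.0001, 0.03 rad / 2.0944 = 0.0143.

```bash
python3 -m creep '[{"d":[0.0001,-0.0029,0],"r":[0,0,0.0143]}]' >/dev/null; python3 tq.py
```

```text
torque nut 0.86 (Mz 0.25) Ftool [ 0.1  8.3 -1.4] r 0.0735 yaw -3.011 z 0.1054 ring [ 0.5322 -0.1601]
```

In the tool's units: -0.0022 m / 0.75 = -0.0029, 0.0001 m / 0.75 = 0.0001, 0.03 rad / 2.0944 = 0.0143.

```bash
python3 -m creep '[{"d":[0.0001,-0.0029,0],"r":[0,0,0.0143]}]' >/dev/null; python3 tq.py
```

```text
torque nut 1.08 (Mz 0.41) Ftool [ 0.4  9.1 -0.5] r 0.0735 yaw -3.041 z 0.1053 ring [ 0.5321 -0.1599]
```

In the tool's units: -0.001 m / 0.75 = -0.0013, 0.014 rad / 2.0944 = 0.0067.

```bash
python3 -m creep '[{"d":[0,-0.0013,0],"r":[0,0,0.0067]},{"d":[0,-0.0013,0],"r":[0,0,0.0067]}]' >/dev/null; python3 tq.py
```

```text
torque nut 1.14 (Mz 0.43) Ftool [-0.2  9.6 -1.6] r 0.0735 yaw -3.054 z 0.1053 ring [ 0.5321 -0.1597]
```

The torque has risen to 1.14, so the nut is against its stop. I'll back off into the free play, then lift.

The manual's scale: shifts go in shares of 0.75 m and turns go in shares of 120 degrees. Converting my numbers, 0.0111 m / 0.75 = 0.0148, 0.0074 m / 0.75 = 0.0099, -0.15 rad / 2.0944 = -0.0716.

```bash
python3 -m creep '[{"d":[0.0001,0.0049,0],"r":[0,0,-0.0239]},{"d":[0.0005,0.0099,0],"r":[0,0,-0.0477]},{"d":[0.0011,0.0148,0],"r":[0,0,-0.0716]},{"d":[0.0011,0.0148,0],"r":[0,0,-0.0716]}]' >/dev/null; python3 tq.py
```

```text
torque nut 0.12 (Mz -0.24) Ftool [0.  4.8 0. ] r 0.0737 yaw -2.906 z 0.1053 ring [ 0.5323 -0.1611]
```

In the tool's units: 0.0028 m / 0.75 = 0.0037, 0.0015 m / 0.75 = 0.002, -0.03 rad / 2.0944 = -0.0143.

```bash
python3 -m creep '[{"d":[0,0.002,0],"r":[0,0,-0.0095]},{"d":[0,0.0037,0],"r":[0,0,-0.0143]},{"d":[0,0.0037,0],"r":[0,0,-0.0143]}]' >/dev/null; python3 tq.py
```

```text
torque nut 0.11 (Mz -0.24) Ftool [0.5 4.7 0.7] r 0.0738 yaw -2.876 z 0.1053 ring [ 0.5324 -0.1613]
```

In the tool's units: -0.005 m / 0.75 = -0.0067, -0.002 m / 0.75 = -0.0027.

```bash
python3 -m creep '[{"d":[0,0.0005,-0.0027]},{"d":[0,0.0011,-0.0067]}]' >/dev/null; python3 tq.py
```

```text
torque nut 0.04 (Mz -0.04) Ftool [0.9 1.1 5.1] r 0.0736 yaw -2.876 z 0.1096 ring [ 0.5321 -0.1608]
```

In the tool's units: -0.09 m / 0.75 = -0.12, -0.02 m / 0.75 = -0.0267.

```bash
python3 -m creep '[{"d":[0,0,-0.0107]},{"d":[0,0,-0.0267]},{"d":[0,0,-0.0667]},{"d":[0,0,-0.12]},{"d":[0,0,-0.12]}]'; python3 tq.py
```

```text
clock: 14.92
tcp_pos: [0.6075, -0.1421, 0.2058]
orientation: [0.005, -0.132, 0.991, -0.003]
wrist_force: [0.7, -0.5, -3.3]
finger_gap: 0.01
grip_force: 88.9
torque nut -0.04 (Mz 0.01) Ftool [-0.5 -0.7  3.3] r 0.0767 yaw -2.876 z 0.2058 ring [ 0.5356 -0.1617]
```

In the tool's units: 0.288 m / 0.75 = 0.384, 0.24 m / 0.75 = 0.32, -1.416 rad / 2.0944 = -0.6761.

```bash
python3 -m creep '[{"d":[-0.0067,0.0533,0],"r":[0,0,-0.0859]},{"d":[-0.0133,0.1067,0],"r":[0,0,-0.1719]},{"d":[-0.02,0.16,0],"r":[0,0,-0.2578]},{"d":[-0.0267,0.2133,0],"r":[0,0,-0.3438]},{"d":[-0.032,0.2667,0],"r":[0,0,-0.4297]},{"d":[-0.0373,0.32,0],"r":[0,0,-0.5157]},{"d":[-0.0373,0.384,0],"r":[0,0,-0.6016]},{"d":[-0.0373,0.384,0],"r":[0,0,-0.6761]}]' >/dev/null
python3 -m creep '[{},{}]'
python3 - <<'E'
from hole import *
p,R=tool(); yaw=np.arctan2(R[1,0],R[0,0]); w=np.array([.559,.143,.017])-p; print(p,yaw,"go",w@R,"rz",-(-1.46-yaw), "tilt",R[:,2])
c=cam("wrist"); save(c,"w7.png")
E
```

```text
clock: 16.18
tcp_pos: [0.556, 0.144, 0.2001]
orientation: [-0.0, 0.744, -0.668, 0.0]
wrist_force: [-0.5, -0.4, -2.0]
finger_gap: 0.0104
grip_force: 88.9
[0.55600553 0.14398889 0.20013662] -1.46322005056257 go [ 0.00128346 -0.00284507  0.18313717] rz -0.0032200505625701314 tilt [ 1.53119940e-04 -1.00046573e-04 -9.99999983e-01]
```

View pics/w7.png

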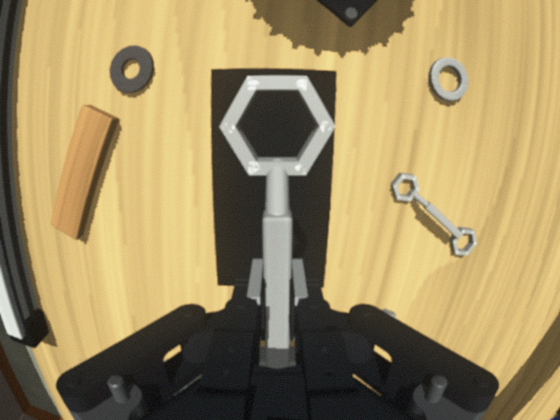

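The spanner is level in the grip and centred over the mat, which spans columns 212–335. I'll lower it.

In the tool's units: 0.183 m / 0.75 = 0.244, 0.182 m / 0.75 = 0.2427.

```bash
python3 -m creep '[{"d":[0.0013,-0.0013,0.0667]},{"d":[0.0013,-0.0013,0.1333]},{"d":[0.0013,-0.0013,0.1933]},{"d":[0.0013,-0.0013,0.22]},{"d":[0.0013,-0.0013,0.236]},{"d":[0.0013,-0.0013,0.24]},{"d":[0.0013,-0.0013,0.2427]},{"d":[0.0013,-0.0013,0.244]}]'
python3 -m creep '[{"d":[0,0,0.0007]},{"d":[0,0,0.0013]},{"d":[0,0,0.0013]}]'
```

```text
clock: 17.23
tcp_pos: [0.5578, 0.1436, 0.0183]
orientation: [-0.001, 0.745, -0.667, 0.001]
wrist_force: [-0.4, -0.5, -3.9]
finger_gap: 0.0102
grip_force: 88.7
clock: 17.6
tcp_pos: [0.557, 0.1436, 0.0165]
orientation: [-0.0, 0.745, -0.667, 0.0]
wrist_force: [-0.9, -0.4, -3.1]
finger_gap: 0.0103
grip_force: 88.7
```

In the tool's units: 0.001 m / 0.75 = 0.0013, 0.0005 m / 0.75 = 0.0007.

```bash
python3 -m creep '[{"d":[0,0,0.0007]},{"d":[0,0,0.0013]},{"d":[0,0,0.0013]}]'
```

```text
clock: 17.98
tcp_pos: [0.557, 0.1436, 0.0161]
orientation: [-0.0, 0.745, -0.667, 0.0]
wrist_force: [-1.8, -0.2, 5.9]
finger_gap: 0.0104
grip_force: 90.1
```

It's on the mat (+9 N). Opening the fingers and retreating.

In the tool's units: -0.22 m / 0.75 = -0.2933, -0.18 m / 0.75 = -0.24.

```bash
python3 -m creep '[{},{},{},{}]' 0.05 | tail -2
python3 -m creep '[{"d":[0,0,-0.0267]},{"d":[0,0,-0.08]},{"d":[0,0,-0.16]},{"d":[0,0,-0.24]},{"d":[0,0,-0.2933]},{"d":[0,0,-0.2933]}]'
python3 - <<'E'
from hole import *
c=cam("wrist"); save(c,"w8.png")
E
```

```text
finger_gap: 0.0495
grip_force: 0.0
clock: 19.23
tcp_pos: [0.5591, 0.1438, 0.2396]
orientation: [-0.003, 0.745, -0.667, 0.003]
wrist_force: [0.6, -0.0, -0.4]
finger_gap: 0.0501
grip_force: 0.0
```

View pics/w8.png

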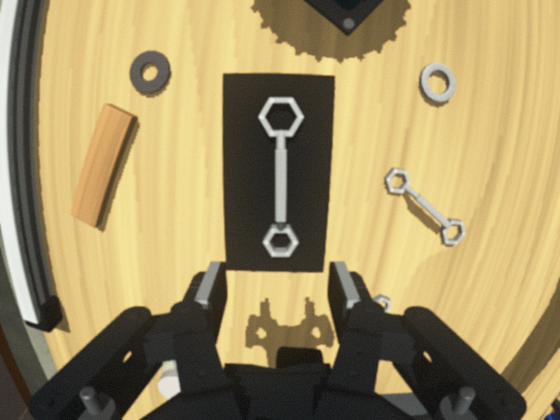

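The spanner lies flat on the mat with both rings, at (281,117) and (281,240), well inside its edges. Handing in.

```bash
python3 -c "
from workcell import env;print(env.hand_in())"
```

```text
the job is handed in; nothing more can be done
None
```

I turned the nut clockwise until the torque rose from about 0.8 to 1.14 N m at its stop, laid the spanner back flat with both rings on the mat, and handed the job in at about 19 s; no verdict came back.

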